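Pour the finishing balls out of a tilting barrel through the sifter cap

ROBOT

A 6-joint arm with a two-finger parallel gripper is mounted at the origin on the work surface. World frame = base frame: x ahead of the robot, y to its left, z up, the work surface at z = 0. Lengths are in mm, angles in rad, forces in N, time in s.
With the tool pointing down it reaches from about 350 to 975 mm from the base axis. Payload 7.1 kg.
Tool frame: the origin (TCP) lies at the centre of the arm's flange, where the gripper is bolted on; the fingertips stand 182 mm ahead of it and the grasp point (between the pads) lies 163 mm ahead of it; z points along the fingers, y is the line along which they close (so a half turn about z gives the same grasp; the last joint's range is limited). The gripper opens to 88 mm and grips with 3 to 60 N. Pads are 20 mm wide; open, the fingers measure 115 mm over their backs; the gripper's body (75 mm by 178 mm) begins 61 mm behind the grasp point.
Start: joints at [1.257, 0.423, 1.63, -0, 1.089, -0.019], TCP at [181.561, 598.032, 404.675] pointing down, gripper open.
Joint ranges: [-3, 3], [-0.9, 2.11], [0.09, 2.58], [-1.31, 4.45], [0.11, 2.69], [-2.54, 2.54]. Speed limits (rad/s): [2.39, 2.39, 3.01, 3.14, 3.14, 3.14].

INTERFACE

Orientations are given as a rotation vector (axis times angle).
In Python, from workcell import readout, get_image, ctrl gives the robot as it stands.
- The arm moves only by the tool step_arm, never from a script. Its argument "targets" is a list that holds one entry, the list of rows, each a list of 7 numbers: the shift along the world's x, y, z as a fraction of full scale, then the turn, a rotation vector about the world's x, y, z as a fraction of full scale, then the opening, from 0 (shut) to 1 (fully open). In form: [[[dx, dy, dz, wx, wy, wz, claw], ...]]. A call has exactly 5 rows; each row shifts and turns the commanded pose from where the row before left it; what a row does not reach is not made up. Full scale, the value 1, is 0.05 m for a shift and 4 degrees for a turn. A row lasts 1/8 s, in which the tool goes at most 62.5 mm and 10.7 degrees, less where a joint would pass 70% of its speed; a pose out of reach is approached as far as the arm can. A call with a number of a shift or a turn outside -1 to 1 is refused whole. A call with a gripper value outside its range is refused whole. The fingers move at their own pace and stop on an object; the grip force is fixed at half the most. Time passes only in rows, so rows that do not move let the fingers close, or fill a call up. It gives the time, the measured TCP pose, the force, the opening and the grip force at its end, in the units of the state.
- readout.get_obs(): the state, without advancing time (a new reading comes with each control period).
- get_image(name): name is "side" or "top"; returns a dict with "pixels" (400x640x3 uint8, red, green, blue), "intrinsics" (3x3 intrinsics, pixels), "k1" (the pictures are not rectified: a ray, as slopes to the right and down, at radius r is drawn at 1 + k1 r^2 times it, then the intrinsics apply), "extrinsics" (4x4, takes a point from world to camera coordinates). Camera axes: x right, y down, z forward; pixel columns grow to the right and rows downward; lengths in mm; the calibration is good to about 2 mm. A picture is of the moment at which its call begins. There is no depth.
- ctrl.close_job(): hands the job in; it is judged then, once.
The state is a dict: "t": time; "qpos": joint angles; "qvel": joint speeds; "joint_torque": joint torques, N m; "ee_pos": TCP position; "orientation": TCP orientation; "ft_force": force on the tool from outside, world axes, zero at the start; "moment": the same for the moment, N m; "width": finger opening in mm; "grasp_force": force on a finger pad.
Only numpy, scipy, OpenCV 4.12 (cv2) and the standard library are available. Lean on these libraries where they do the work, as an engineer would, in place of code of your own. Each camera call takes 0.05 s, during which the arm holds its last target. There are 200 camera calls.

TASK

Empty the five steel balls from the blue finishing barrel into the aluminium tray: with the barrel still upright, turn its sifter cap (it has finger pegs) until the middle of the wide slot, the only opening the balls pass, stands at the yellow pour mark; from where it was left the cap turns one way only, so find by feel which way it gives and do not force it against its stop. Then tip the barrel over (it has a lever with a red handle) until all the balls have run into the tray, and swing it back fully upright. Leave the box, the block and the marker where they are.

Things in the scene. Friction and masses are not known exactly. Their poses are not given: they have to be found in the camera images.
- stand: Fixed grey trunnion stand on the bench; carries the barrel between two uprights (50 mm deep, 10 mm thick, inner faces 132 mm apart, 162 mm tall; feet 150 mm long). Origin on the bench under the barrel's middle; x is the pour direction, z up; the tilt axis runs along y, 140 mm up. A friction brake holds the barrel at any angle: about 0.6 N m (6 N at the handle) moves it.
- barrel: Blue tube closed at the bottom, 104 mm outside, 92 mm inside diameter, 150 mm long. Origin on the tilt axis, at its middle; z towards the mouth (rim at z = 75 mm), x towards the pour mark, y along the tilt axis. Swings about y, mouth towards the stand's +x, from upright (end stop) to 132 degrees (end stop). Through the wide slot the balls run out from about 105 degrees on, surely by 120.
- cap: Aluminium cap on the mouth, 120 mm diameter, plate 5 mm (75 to 80 mm along the barrel's z). Origin: middle of the plate's underside; z out of the mouth, x to the middle of the wide slot. By angle about z from x: wide slot -50 to 50 deg, narrow slot (14 mm) 82 to 158, closed at 180, drain holes (6 mm) -158 to -83. Turns about z with light drag (0.12 N m, 2.5 N at a peg) and stays where left.
- wide_slot (a point): Middle of the wide slot (26 mm by 100 degrees of arc, the only opening that 20 mm balls pass), 34 mm from the cap's axis, on the plate's top. Starts within 10 degrees of the side opposite to the pour mark, so the cap needs about half a turn.
- peg1 (a point): Top centre of a black upright finger peg on the cap, 14 mm diameter, 26 mm tall above the plate, 53 mm from the cap's axis, at 60 degrees in the cap frame. Free to be pushed from either side.
- peg2 (a point): Top centre of the like peg at 180 degrees in the cap frame (opposite the wide slot).
- peg3 (a point): Top centre of the like peg at 300 degrees in the cap frame.
- pour_mark (a point): Front of the yellow bar (20 mm wide, 76 mm tall) below the cap on the barrel's pour side; barrel frame x = 64, z = 40 mm. A stop dog hidden under the cap's skirt lies on one or the other side, unseen: one way round the cap comes hard up against it after about 5 to 20 degrees, the other way it runs free for over 300 degrees. More than 60 N on the cap damages the stop.
- lever_grip (a point): Middle of the red handle, a bar 22 mm in diameter, 70 mm long, parallel to the tilt axis, on the barrel's tipping lever: barrel frame x = -84, y = -132, z = 54 mm (100 mm from the tilt axis). Fixed to the barrel: it swings with it in an arc over the top, at the back when upright, in front when tipped. 20 mm free between handle and upright.
- tray: Fixed machined aluminium tray, 170 mm along its x, 120 mm along its y, 30 mm high, walls and floor 6 mm, under the pour side of the barrel. Origin: centre of its underside.
- wood_box: Bystander: closed wooden box with brass hinges, 122 x 192 x 82 mm. Origin: centre of its underside.
- block: Bystander: aluminium block, 35 x 75 x 75 mm. Origin: centre of its underside.
- marker: Bystander: grey and black marker pen lying on the bench, 135 mm long, 21 mm thick. Origin: under its middle.
- ball1: Steel finishing ball, 20 mm diameter, 33 g; origin at its centre. Starts loose on the floor of the barrel, which is 69 mm below the tilt axis.
- ball2: Steel finishing ball, 20 mm diameter, 33 g; origin at its centre. Starts loose on the floor of the barrel, which is 69 mm below the tilt axis.
- ball3: Steel finishing ball, 20 mm diameter, 33 g; origin at its centre. Starts loose on the floor of the barrel, which is 69 mm below the tilt axis.
- ball4: Steel finishing ball, 20 mm diameter, 33 g; origin at its centre. Starts loose on the floor of the barrel, which is 69 mm below the tilt axis.
- ball5: Steel finishing ball, 20 mm diameter, 33 g; origin at its centre. Starts loose on the floor of the barrel, which is 69 mm below the tilt axis.
Things that resemble listed ones, but are neither listed nor needed, are in the scene too. Several things have the shape of the tray; the one meant has the colours described above.

How it is judged:
By the outcome, as a careful person would: the job done as asked, in the order asked, and still so for the second after the job is handed in, with the robot touching nothing.
It also fails if it takes over 72 s, if anything falls off the work surface, if the arm or the gripper's body presses on something with over 40 N, if the wrist force passes 120 N, or if a joint passes its speed limit or range.

## Working session

There is one attempt and no reset: what is moved stays moved. The work goes in short steps, Python scripts to look and compute and a tool call to move; the robot and the scene stay as the last step left them, time stands still between calls to the robot, and variables do not carry over. Pictures are saved under pics/ and viewed, at most 10 in all, crops included, and the job is handed in when it is done.

Besides the shell and the picture viewer there is one more tool, called as a command line: name --argument value ..., lists and objects as JSON in quotes. step_arm: Moves the arm, as the interface text tells. Shift numbers are shares of 0.05 m and turn numbers shares of 4 degrees, none past 1 either way. Its arguments: {"type":"object","properties":{"targets":{"type":"array"}},"required":["targets"]}

```bash
ls; mkdir -p pics; cat > h.py <<'E'
import numpy as np, cv2
from workcell import readout, get_image, ctrl
def snap(name,fn=None):
    d=get_image(name); np.savez(''+name+'.npz',**{k:np.array(v) for k,v in d.items()})
    if fn: cv2.imwrite('pics/'+fn,cv2.cvtColor(np.array(d['pixels']),cv2.COLOR_RGB2BGR))
    return d
def load(name): return dict(np.load(''+name+'.npz'))
def proj(d,p):
    E=d['extrinsics'];c=np.atleast_2d(p)@E[:3,:3].T+E[:3,3]
    s=c[:,:2]/c[:,2:];s=s*(1+float(d['k1'])*(s**2).sum(1,keepdims=True))
    return s@d['intrinsics'][:2,:2].T+d['intrinsics'][:2,2]
def ray(d,uv):
    K=d['intrinsics'];q=(np.array(uv,float)-K[:2,2])/[K[0,0],K[1,1]];s=q.copy()
    for _ in range(20): s=q/(1+float(d['k1'])*(s@s))
    E=d['extrinsics'];R=E[:3,:3];return -R.T@E[:3,3],R.T@np.array([s[0],s[1],1])
def atz(d,uv,z):
    o,v=ray(d,uv);return o+v*(z-o[2])/v[2]
def tri(ds,uvs):
    A=np.zeros((3,3));b=np.zeros(3)
    for d,u in zip(ds,uvs):
        o,v=ray(d,u);v/=np.linalg.norm(v);P=np.eye(3)-np.outer(v,v);A+=P;b+=P@o
    return np.linalg.solve(A,b)
E
python3 - <<'E'
from h import *
a=snap('side','s0.png');b=snap('top','t0.png')
for d in(a,b): print(ray(d,(320,200)),d['intrinsics'][0,0],d['k1'])
print(readout.get_obs())
E
```

```text
pics
(array([ 717.18616956, 1074.56841858, 1385.93755643]), array([-0.12365827, -0.6424572 , -0.75630994])) 488.5917455577538 -0.13818973501424442
(array([ 387.89949142,   58.7194417 , 1362.87424987]), array([ 0.12329316, -0.00615281, -0.99237894])) 406.5281021500322 0.024014769717814303
{'t': 0.1, 'qpos': array([ 1.25699089e+00,  4.23765897e-01,  1.63059252e+00,  5.94789666e-06,
        1.08861960e+00, -1.90113957e-02]), 'qvel': array([-3.95408821e-04, -4.19999737e-04, -3.41593214e-04,  1.70072677e-05,
       -6.53679728e-05,  4.59246156e-04]), 'joint_torque': array([-1.08114477e-04, -5.45607698e+01, -2.74324840e+01,  6.45462074e-02,
        1.86884223e-02, -4.83477066e-06]), 'ee_pos': array([181.49424763, 597.80847029, 403.98661748]), 'orientation': array([-4.61356193e-01, -3.10729398e+00,  2.14451943e-03]), 'ft_force': array([-0.99769164, -0.3370016 ,  0.06347478]), 'moment': array([ 0.03627886,  0.01518464, -0.00949256]), 'grasp_force': 0.0, 'width': 87.82363336557655}
```

View pics/s0.png

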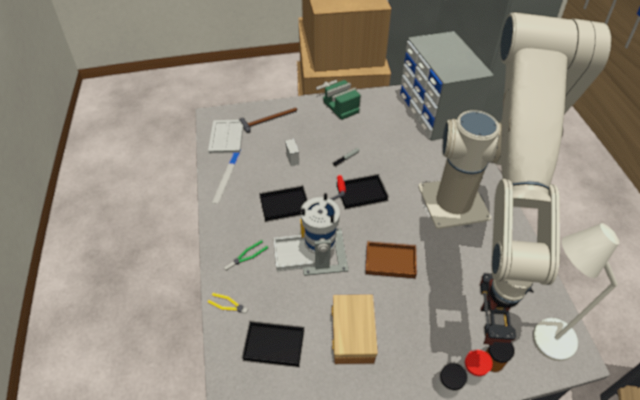

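View pics/t0.png

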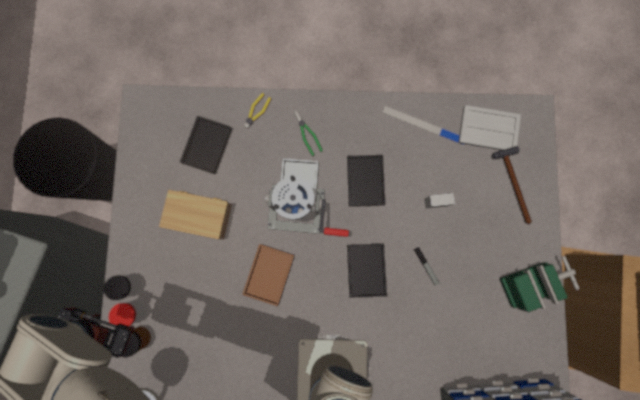

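Side view: barrel at (320,215), red handle (340,185), aluminium tray (292,252) at its pour side. Top view: cap (297,197), handle (337,232), tray (300,172). Lookalikes for the tray in the top view are the black ones at (206,144), (366,180) and (366,270), the brown one at (270,274), and the white lidded box at (490,127). The one under the pour side, at (300,172), fits. The red disc at (122,314) could be taken for the handle, but the handle is the bar at (337,232). Next, a close crop of each view.

```bash
python3 - <<'E'
from h import *
a=load('side')['pixels'][170:290,260:400];b=load('top')['pixels'][145:255,255:365]
A=cv2.resize(a[:,:,::-1],None,fx=5,fy=5,interpolation=cv2.INTER_CUBIC)
B=cv2.resize(b[:,:,::-1],None,fx=5,fy=5,interpolation=cv2.INTER_CUBIC)
cv2.imwrite('pics/s1.png',A);cv2.imwrite('pics/t1.png',B)
E
```

```text
(no output)
```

View pics/s1.png

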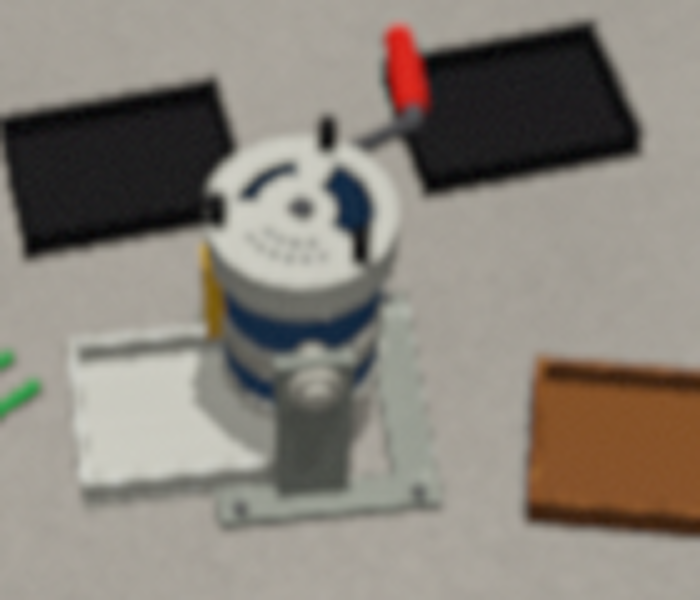

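View pics/t1.png

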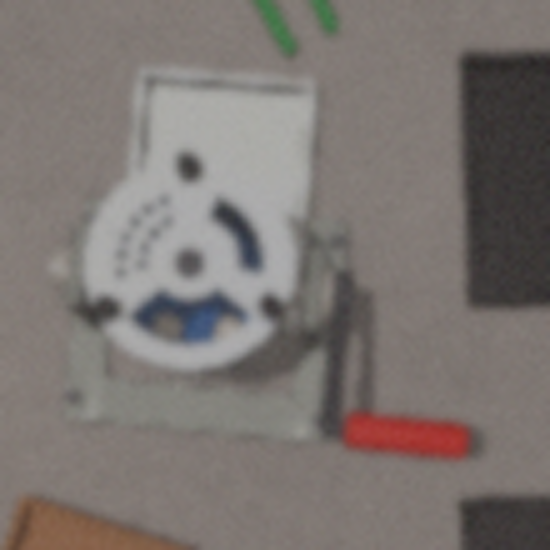

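```bash
cat > fit.py <<'E'
from h import *
from scipy.optimize import least_squares
a=load('side');b=load('top')
def model(p):
    x,y,w,c=p;r=lambda t:np.array([np.cos(t),np.sin(t)])
    def W(l): return np.array([x+np.cos(w)*l[0]-np.sin(w)*l[1],y+np.sin(w)*l[0]+np.cos(w)*l[1],l[2]])
    peg=[W([*(53*r(c+np.radians(t))),246]) for t in(60,180,300)]
    pm=[q-[0,0,12] for q in peg]
    return dict(hub=W([0,0,222]),pegs=peg,pm=pm,h=W([-84,-132,194]),h1=W([-84,-97,194]),h2=W([-84,-167,194]),mark=W([64,0,180]),tray=None,W=W)
T=lambda u,v:((u+.5)/5-.5+255,(v+.5)/5-.5+145)
S=lambda u,v:((u+.5)/5-.5+260,(v+.5)/5-.5+170)
obs=[(b,'hub',None,T(190,263)),(b,'pm',0,T(271,307)),(b,'pm',1,T(189,166)),(b,'pm',2,T(103,310)),
(b,'h1',None,T(345,429)),(b,'h2',None,T(471,440)),
(a,'pegs',0,S(327,121)),(a,'pegs',1,S(213,197)),(a,'pegs',2,S(361,234)),(a,'h',None,S(408,70))]
if __name__=='__main__':
    g=lambda m,k,i:m[k] if i is None else m[k][i]
    f=lambda p:np.ravel([proj(d,g(model(p),k,i))[0]-o for d,k,i,o in obs])
    o=least_squares(f,[atz(b,(293,197),220)[0],atz(b,(293,197),220)[1],0,np.pi],x_scale=[10,10,.1,.1],loss='soft_l1')
    print(o.x,np.degrees(o.x[2:]));print(f(o.x).reshape(-1,2).round(1))
    m=model(o.x);print(np.round(m['pegs'],0),m['h'],m['mark'])
    t=[atz(b,T(*u),30) for u in((135,68),(315,78),(308,200))];print(np.round(t))
E
python3 fit.py
```

```text
[ 5.35587858e+02  1.29820082e+02 -6.69167171e-02  3.23806603e+00] [ -3.83404547 185.52751748]
[[-0.2 -0. ]
 [-0.2 -0. ]
 [-0.1  0.2]
 [ 0.5 -0.5]
 [ 0.1  0.1]
 [-0.8  0.2]
 [ 0.  -0.2]
 [ 0.6 -0.2]
 [-0.  -0.4]
 [-1.   0.1]]
[[510.  83. 246.]
 [589. 131. 246.]
 [508. 175. 246.]] [442.94944179   3.73231965 194.        ] [599.44462072 125.54060742 180.        ]
[[691. 182.  30.]
 [687.  62.  30.]
 [605.  64.  30.]]
```

The fit is good: stand at (535.6, 129.8), yaw -3.8°, cap at 181.7° in world axes. My plan is to set the open fingers over the cap's axis, between the pegs, and turn the wrist about that axis. I'll move above the cap first.

step_arm --targets '[[[0.47,-0.62,0.16,0,0,0.31,1],[0.47,-0.62,0.16,0,0,0.31,1],[0.47,-0.62,0.16,0,0,0.31,1],[0.47,-0.62,0.16,0,0,0.31,1],[0.47,-0.62,0.16,0,0,0.31,1]]]'

```text
t: 0.72
ee_pos: [299.6, 441.9, 444.6]
orientation: [-0.291, -3.128, 0.001]
ft_force: [0.8, 0.6, -0.4]
width: 87.8
grasp_force: 0.0
```

step_arm --targets '[[[0.47,-0.62,0.08,0,0,0.31,1],[0.47,-0.62,0.08,0,0,0.31,1],[0.47,-0.62,0.08,0,0,0.31,1],[0.47,-0.62,0.08,0,0,0.31,1],[0.47,-0.62,0.08,0,0,0.31,1]]]'

```text
t: 1.35
ee_pos: [417.1, 286.9, 464.6]
orientation: [-0.122, -3.139, 0.0]
ft_force: [1.0, 0.6, -0.8]
width: 87.7
grasp_force: 0.0
```

step_arm --targets '[[[0.47,-0.62,0,0,0,0.31,1],[0.47,-0.62,0,0,0,0.31,1],[0.47,-0.62,0,0,0,0.31,1],[0.47,-0.62,0,0,0,0.31,1],[0.47,-0.62,0,0,0,0.31,1]]]'

```text
t: 1.98
ee_pos: [534.6, 131.9, 464.4]
orientation: [0.048, -3.141, 0.0]
ft_force: [0.4, 0.6, -0.6]
width: 87.5
grasp_force: 0.0
```

```bash
cat > st.py <<'E'
from h import *
from scipy.spatial.transform import Rotation as R
o=readout.get_obs();r=R.from_rotvec(o['orientation']).as_matrix()
print(round(float(o['t']),2),o['ee_pos'].round(1),'yaw',np.degrees(np.arctan2(r[1,1],r[0,1])).round(1),'z',r[:,2].round(3),'q',o['qpos'].round(2),'F',o['ft_force'].round(1),'M',o['moment'].round(2),'w',round(float(o['width']),1),float(o['grasp_force']))
E
python3 st.py
```

```text
1.98 [534.6 131.9 464.4] yaw 91.7 z [-0.001 -0.    -1.   ] q [ 0.22  0.25  1.74  0.    1.16 -1.38] F [ 0.4  0.6 -0.6] M [0.05 0.03 0.02] w 87.5 0.0
```

step_arm --targets '[[[0.02,-0.04,-0.2,0,0,0,1],[0,0,-0.25,0,0,0,1],[0,0,-0.25,0,0,0,1],[0,0,-0.25,0,0,0,1],[0,0,-0.15,0,0,0,1]]]'

```text
t: 2.6
ee_pos: [534.6, 131.5, 408.6]
orientation: [0.048, -3.14, 0.0]
ft_force: [-0.2, 0.1, 0.3]
width: 87.7
grasp_force: 0.0
```

```bash
python3 - <<'E'
import st
from h import *
a=snap('side')['pixels'][130:250,260:400];b=snap('top')['pixels'][145:255,235:355]
r=lambda i:cv2.resize(i[:,:,::-1],(400,400),interpolation=cv2.INTER_CUBIC)
cv2.imwrite('pics/c2.png',np.hstack([r(a),r(b)]))
E
```

```text
2.6 [534.6 131.5 408.6] yaw 91.8 z [-0.001 -0.    -1.   ] q [ 0.22  0.31  1.79  0.    1.04 -1.38] F [-0.2  0.1  0.3] M [0.07 0.   0.01] w 87.7 0.0
```

View pics/c2.png

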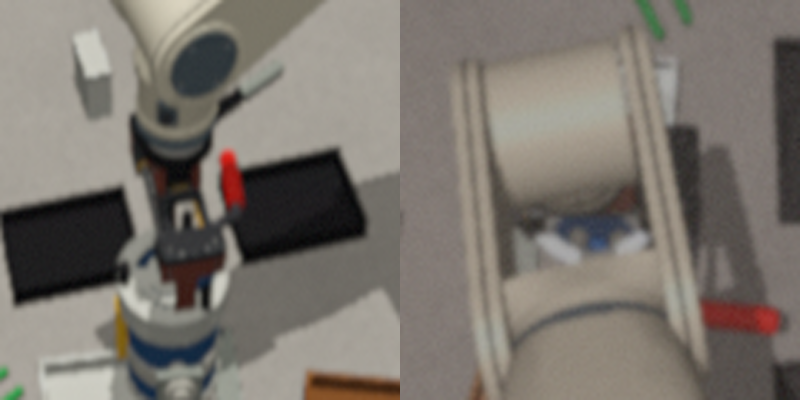

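The picture shows the fingers down on the cap between the pegs (left half, fingertip at about (190,270)), with no force read. I'll probe clockwise, gently.

step_arm --targets '[[[0.02,-0.03,0,0,0,-0.5,1],[0,0,0,0,0,-0.5,1],[0,0,0,0,0,-0.5,1],[0,0,0,0,0,-0.3,1],[0,0,0,0,0,-0.3,1]]]'

```text
t: 3.32
ee_pos: [536.2, 129.5, 409.8]
orientation: [0.185, 3.136, -0.0]
ft_force: [3.3, -1.3, -0.4]
width: 87.8
grasp_force: 1.1
```

step_arm --targets '[[[0,0,0,0,0,-0.2,1],[0,0,0,0,0,-0.2,1],[0,0,0,0,0,-0.2,1],[0,0,0,0,0,-0.2,1],[0,0,0,0,0,-0.2,1]]]'

```text
t: 3.95
ee_pos: [536.1, 129.5, 409.8]
orientation: [0.294, 3.127, 0.0]
ft_force: [1.9, -0.3, 0.9]
width: 88.1
grasp_force: 1.1
```

```bash
python3 st.py
```

```text
3.95 [536.1 129.5 409.8] yaw 79.3 z [ 0.  0. -1.] q [ 0.22  0.31  1.79 -0.    1.04 -1.17] F [ 1.9 -0.3  0.9] M [-0.24 -0.38  0.09] w 88.1 1.149747110903263
```

step_arm --targets '[[[0,0,0,0,0,-0.2,1],[0,0,0,0,0,-0.2,1],[0,0,0,0,0,-0.2,1],[0,0,0,0,0,-0.2,1],[0,0,0,0,0,-0.2,1]]]'

```text
t: 4.58
ee_pos: [536.1, 129.6, 409.7]
orientation: [0.403, 3.115, 0.0]
ft_force: [2.2, 0.1, 1.8]
width: 87.9
grasp_force: 1.2
```

step_arm --targets '[[[0,0,0,0,0,-0.2,1],[0,0,0,0,0,-0.2,1],[0,0,0,0,0,-0.2,1],[0,0,0,0,0,-0.2,1],[0,0,0,0,0,-0.2,1]]]'

```text
t: 5.2
ee_pos: [536.1, 129.6, 409.8]
orientation: [0.512, 3.099, 0.0]
ft_force: [2.9, -0.1, 1.7]
width: 87.7
grasp_force: 1.3
```

```bash
python3 st.py
```

```text
5.2 [536.1 129.6 409.8] yaw 71.3 z [ 0.  0. -1.] q [ 0.22  0.31  1.79  0.    1.04 -1.03] F [ 2.9 -0.1  1.7] M [-0.08 -0.41  0.13] w 87.7 1.3337234035134315
```

step_arm --targets '[[[0,0,0,0,0,-0.2,1],[0,0,0,0,0,-0.2,1],[0,0,0,0,0,-0.2,1],[0,0,0,0,0,-0.2,1],[0,0,0,0,0,-0.2,1]]]'

```text
t: 5.82
ee_pos: [536.1, 129.6, 409.7]
orientation: [0.619, 3.08, 0.0]
ft_force: [2.8, -0.3, 1.3]
width: 88.1
grasp_force: 1.4
```

step_arm --targets '[[[0,0,0,0,0,-0.25,1],[0,0,0,0,0,-0.25,1],[0,0,0,0,0,-0.25,1],[0,0,0,0,0,-0.25,1],[0,0,0,0,0,-0.25,1]]]'

```text
t: 6.45
ee_pos: [537.1, 128.7, 409.8]
orientation: [0.75, 3.046, -0.002]
ft_force: [10.7, -7.9, -2.8]
width: 87.8
grasp_force: 6.4
```

```bash
python3 st.py
```

```text
6.45 [537.1 128.7 409.8] yaw 62.3 z [ 0.004 -0.002 -1.   ] q [ 0.21  0.31  1.79 -0.    1.04 -0.87] F [10.7 -7.9 -2.8] M [-1.16 -1.86  0.63] w 87.8 6.404439210891724
```

The cap hits its stop clockwise, after about 19° and at about 13 N, so it runs free counter-clockwise. I'll back off, lift, wind the wrist back half a turn and push the other way.

step_arm --targets '[[[0,0,0,0,0,1,1],[0,0,0,0,0,0.9,1],[0,0,0,0,0,0.8,1],[0,0,0.5,0,0,0,1],[0,0,0.4,0,0,0,1]]]'

```text
t: 7.08
ee_pos: [535.2, 129.5, 454.4]
orientation: [-0.462, -3.104, 0.002]
ft_force: [0.3, -0.5, 0.3]
width: 88.0
grasp_force: 0.0
```

step_arm --targets '[[[0,0,0,0,0,-1,1],[0,0,0,0,0,-1,1],[0,0,0,0,0,-1,1],[0,0,0,0,0,-1,1],[0,0,0,0,0,-1,1]]]'

```text
t: 7.7
ee_pos: [535.2, 129.4, 453.8]
orientation: [-0.998, -2.975, 0.002]
ft_force: [0.7, -0.0, 1.2]
width: 87.9
grasp_force: 0.0
```

step_arm --targets '[[[0,0,0,0,0,-1,1],[0,0,0,0,0,-1,1],[0,0,0,0,0,-1,1],[0,0,0,0,0,-1,1],[0,0,0,0,0,-1,1]]]'

```text
t: 8.32
ee_pos: [535.2, 129.4, 453.8]
orientation: [-1.499, -2.757, 0.003]
ft_force: [-0.9, -0.6, -1.1]
width: 87.8
grasp_force: 0.0
```

step_arm --targets '[[[0,0,0,0,0,-1,1],[0,0,0,0,0,-1,1],[0,0,0,0,0,-1,1],[0,0,0,0,0,-1,1],[0,0,0,0,0,-1,1]]]'

```text
t: 8.95
ee_pos: [535.2, 129.4, 453.8]
orientation: [-1.956, -2.455, 0.004]
ft_force: [-0.5, 0.1, 0.4]
width: 88.1
grasp_force: 0.0
```

step_arm --targets '[[[0,0,0,0,0,-1,1],[0,0,0,0,0,-1,1],[0,0,0,0,0,-1,1],[0,0,0,0,0,-1,1],[0,0,0,0,0,-1,1]]]'

```text
t: 9.57
ee_pos: [535.2, 129.4, 453.8]
orientation: [-2.353, -2.079, 0.005]
ft_force: [0.6, -0.1, 0.4]
width: 87.4
grasp_force: 0.0
```

step_arm --targets '[[[0,0,0,0,0,-1,1],[0,0,0,0,0,-1,1],[0,0,0,0,0,-1,1],[0,0,0,0,0,-1,1],[0,0,0,0,0,-1,1]]]'

```text
t: 10.2
ee_pos: [535.2, 129.4, 453.8]
orientation: [-2.678, -1.639, 0.005]
ft_force: [0.3, 0.1, 0.6]
width: 87.6
grasp_force: 0.0
```

step_arm --targets '[[[0,0,0,0,0,-1,1],[0,0,0,0,0,-1,1],[0,0,0,0,0,-1,1],[0,0,0,0,0,-1,1],[0,0,0,0,0,-1,1]]]'

```text
t: 10.82
ee_pos: [535.2, 129.4, 453.8]
orientation: [-2.923, -1.149, 0.006]
ft_force: [0.3, 0.3, -0.0]
width: 88.0
grasp_force: 0.0
```

step_arm --targets '[[[0,0,0,0,0,-1,1],[0,0,0,0,0,-1,1],[0,0,0,0,0,-1,1],[0,0,0,0,0,-1,1],[0,0,0,0,0,-1,1]]]'

```text
t: 11.45
ee_pos: [535.2, 129.4, 453.8]
orientation: [-3.079, -0.624, 0.006]
ft_force: [-0.1, 0.0, 0.6]
width: 87.7
grasp_force: 0.0
```

step_arm --targets '[[[0,0,0,0,0,-1,1],[0,0,0,0,0,-1,1],[0,0,0,0,0,-1,1],[0,0,0,0,0,-1,1],[0,0,0,0,0,-1,1]]]'

```text
t: 12.08
ee_pos: [535.2, 129.4, 453.8]
orientation: [3.14, 0.08, -0.006]
ft_force: [-0.1, -0.4, 0.3]
width: 87.9
grasp_force: 0.0
```

```bash
python3 st.py
```

```text
12.07 [535.2 129.4 453.8] yaw -87.1 z [-0.004 -0.    -1.   ] q [0.22 0.26 1.75 0.   1.14 1.74] F [-0.1 -0.4  0.3] M [0.03 0.15 0.  ] w 87.9 0.0
```

step_arm --targets '[[[0,0,0,0,0,-1,1],[0,0,0,0,0,-1,1],[0,0,0,0,0,-1,1],[0,0,0,0,0,-1,1],[0,0,0,0,0,-1,1]]]'

```text
t: 12.7
ee_pos: [535.2, 129.4, 453.8]
orientation: [3.106, -0.466, -0.006]
ft_force: [-0.7, -0.1, -1.2]
width: 87.7
grasp_force: 0.0
```

step_arm --targets '[[[0,0,-0.1,0,0,0,1],[0,0,-0.2,0,0,0,1],[0,0,-0.25,0,0,0,1],[0,0,-0.2,0,0,0,1],[0,0,-0.15,0,0,0,1]]]'

```text
t: 13.32
ee_pos: [535.9, 129.5, 408.6]
orientation: [3.107, -0.461, -0.002]
ft_force: [0.1, 0.2, -0.3]
width: 88.1
grasp_force: 0.0
```

step_arm --targets '[[[0,0,0,0,0,0.5,1],[0,0,0,0,0,0.5,1],[0,0,0,0,0,0.5,1],[0,0,0,0,0,0.5,1],[0,0,0,0,0,0.5,1]]]'

```text
t: 13.95
ee_pos: [536.2, 129.5, 409.9]
orientation: [-3.136, 0.185, -0.001]
ft_force: [1.2, 0.3, -0.5]
width: 87.9
grasp_force: 1.1
```

step_arm --targets '[[[0,0,0,0,0,0.4,1],[0,0,0,0,0,0.4,1],[0,0,0,0,0,0.4,1],[0,0,0,0,0,0.4,1],[0,0,0,0,0,0.4,1]]]'

```text
t: 14.58
ee_pos: [536.2, 129.5, 409.9]
orientation: [3.141, 0.033, 0.001]
ft_force: [3.1, -1.4, 1.4]
width: 87.5
grasp_force: 1.4
```

```bash
python3 st.py
```

```text
14.57 [536.2 129.5 409.9] yaw -88.8 z [ 0.001 -0.    -1.   ] q [ 0.22  0.31  1.79 -0.    1.04  1.77] F [ 3.1 -1.4  1.4] M [-0.21 -0.41 -0.19] w 87.5 1.4453720301389694
```

It gives freely counter-clockwise. About 185° remains, so I'll turn 176° and then look.

step_arm --targets '[[[0,0,0,0,0,0.5,1],[0,0,0,0,0,0.6,1],[0,0,0,0,0,0.7,1],[0,0,0,0,0,0.8,1],[0,0,0,0,0,0.8,1]]]'

```text
t: 15.2
ee_pos: [536.2, 129.4, 409.8]
orientation: [3.115, 0.407, 0.001]
ft_force: [3.6, -1.0, -0.0]
width: 87.8
grasp_force: 1.6
```

step_arm --targets '[[[0,0,0,0,0,0.8,1],[0,0,0,0,0,0.8,1],[0,0,0,0,0,0.8,1],[0,0,0,0,0,0.8,1],[0,0,0,0,0,0.8,1]]]'

```text
t: 15.82
ee_pos: [536.3, 129.6, 409.7]
orientation: [3.028, 0.836, 0.001]
ft_force: [3.5, -0.6, -0.7]
width: 87.8
grasp_force: 1.6
```

step_arm --targets '[[[0,0,0,0,0,0.8,1],[0,0,0,0,0,0.8,1],[0,0,0,0,0,0.8,1],[0,0,0,0,0,0.8,1],[0,0,0,0,0,0.8,1]]]'

```text
t: 16.45
ee_pos: [536.3, 129.7, 409.7]
orientation: [-2.882, -1.25, -0.002]
ft_force: [4.2, 0.6, 0.3]
width: 87.7
grasp_force: 1.6
```

step_arm --targets '[[[0,0,0,0,0,0.8,1],[0,0,0,0,0,0.8,1],[0,0,0,0,0,0.8,1],[0,0,0,0,0,0.8,1],[0,0,0,0,0,0.8,1]]]'

```text
t: 17.08
ee_pos: [536.2, 129.9, 409.7]
orientation: [-2.68, -1.638, -0.002]
ft_force: [4.3, 0.9, -0.5]
width: 88.0
grasp_force: 1.6
```

step_arm --targets '[[[0,0,0,0,0,0.8,1],[0,0,0,0,0,0.8,1],[0,0,0,0,0,0.8,1],[0,0,0,0,0,0.8,1],[0,0,0,0,0,0.8,1]]]'

```text
t: 17.7
ee_pos: [536.1, 130.0, 409.7]
orientation: [-2.426, -1.995, -0.002]
ft_force: [3.4, 2.8, -0.7]
width: 88.0
grasp_force: 1.6
```

step_arm --targets '[[[0,0,0,0,0,0.8,1],[0,0,0,0,0,0.8,1],[0,0,0,0,0,0.8,1],[0,0,0,0,0,0.8,1],[0,0,0,0,0,0.8,1]]]'

```text
t: 18.32
ee_pos: [535.9, 130.1, 409.6]
orientation: [-2.124, -2.313, -0.001]
ft_force: [2.3, 3.3, -0.1]
width: 88.2
grasp_force: 1.5
```

step_arm --targets '[[[0,0,0,0,0,0.8,1],[0,0,0,0,0,0.8,1],[0,0,0,0,0,0.8,1],[0,0,0,0,0,0.8,1],[0,0,0,0,0,0.8,1]]]'

```text
t: 18.95
ee_pos: [535.7, 130.2, 409.6]
orientation: [-1.781, -2.586, -0.001]
ft_force: [1.4, 3.5, 1.2]
width: 88.0
grasp_force: 1.5
```

step_arm --targets '[[[0,0,0,0,0,0.8,1],[0,0,0,0,0,0.8,1],[0,0,0,0,0,0.8,1],[0,0,0,0,0,0.8,1],[0,0,0,0,0,0.8,1]]]'

```text
t: 19.58
ee_pos: [535.5, 130.1, 409.4]
orientation: [-1.404, -2.808, -0.0]
ft_force: [-1.2, 2.5, 1.5]
width: 87.7
grasp_force: 1.4
```

step_arm --targets '[[[0,0,0,0,0,0.8,1],[0,0,0,0,0,0.8,1],[0,0,0,0,0,0.8,1],[0,0,0,0,0,0.8,1],[0,0,0,0,0,0.8,1]]]'

```text
t: 20.2
ee_pos: [535.1, 129.9, 409.2]
orientation: [-0.999, -2.975, 0.001]
ft_force: [-1.7, 1.7, 2.5]
width: 88.1
grasp_force: 1.2
```

step_arm --targets '[[[0,0,0,0,0,0.8,1],[0,0,0,0,0,0.8,1],[0,0,0,0,0,0.8,1],[0,0,0,0,0,0.8,1],[0,0,0,0,0,0.8,1]]]'

```text
t: 20.82
ee_pos: [534.9, 129.6, 409.0]
orientation: [-0.575, -3.084, 0.002]
ft_force: [-1.8, 0.0, 0.8]
width: 87.9
grasp_force: 1.1
```

step_arm --targets '[[[0,0,0,0,0,0.8,1],[0,0,0,0,0,0.8,1],[0,0,0,0,0,0.8,1],[0,0,0,0,0,0.6,1],[0,0,0,0,0,0.4,1]]]'

```text
t: 21.45
ee_pos: [535.1, 129.4, 408.9]
orientation: [-0.207, -3.131, 0.001]
ft_force: [-2.3, -0.4, -0.4]
width: 87.8
grasp_force: 1.1
```

```bash
python3 - <<'E'
import st
from h import *
a=snap('side')['pixels'][180:280,270:390];b=snap('top')['pixels'][145:255,235:355]
r=lambda i:cv2.resize(i[:,:,::-1],(400,400),interpolation=cv2.INTER_CUBIC)
cv2.imwrite('pics/c3.png',np.hstack([r(a),r(b)]))
E
```

```text
21.45 [535.1 129.4 408.9] yaw 82.4 z [-0.004 -0.001 -1.   ] q [ 0.22  0.31  1.79  0.    1.04 -1.22] F [-2.3 -0.4 -0.4] M [-0.15  0.43 -0.07] w 87.8 1.0973456874489784
```

View pics/c3.png

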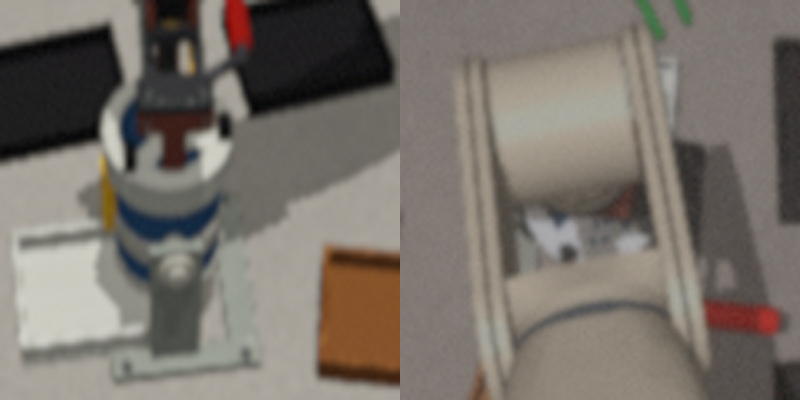

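Wide slot is now on the pour side (blue at (130,120), left crop). Pegs are visible with tops at about (225,116) and (128,140). From these I'll estimate the cap's angle.

```bash
python3 - <<'E'
from fit import *
a=load('side')
for c in range(330,366,3):
    m=model([535.6,129.8,-.0669,np.radians(c)])
    print(c,[( (proj(a,q)[0]-[270,180])*[3.333,4]).round(0) for q in (m['pegs'][0],m['pm'][0],m['pegs'][1],m['pm'][1])])
E
```

```text
330 [array([119., 136.]), array([120., 146.]), array([220., 125.]), array([220., 135.])]
333 [array([121., 138.]), array([121., 148.]), array([221., 122.]), array([221., 132.])]
336 [array([123., 140.]), array([123., 150.]), array([222., 120.]), array([222., 130.])]
339 [array([125., 142.]), array([125., 152.]), array([223., 117.]), array([222., 127.])]
342 [array([127., 144.]), array([128., 154.]), array([223., 114.]), array([223., 124.])]
345 [array([130., 146.]), array([130., 156.]), array([224., 112.]), array([223., 122.])]
348 [array([132., 148.]), array([132., 158.]), array([224., 109.]), array([224., 119.])]
351 [array([135., 150.]), array([135., 160.]), array([224., 106.]), array([224., 116.])]
354 [array([137., 151.]), array([138., 161.]), array([224., 103.]), array([224., 113.])]
357 [array([140., 152.]), array([140., 162.]), array([224., 100.]), array([224., 111.])]
360 [array([143., 154.]), array([143., 164.]), array([224.,  98.]), array([223., 108.])]
363 [array([146., 155.]), array([146., 165.]), array([223.,  95.]), array([223., 105.])]
```

Estimate is about 343°, or 14–17° short. I'll turn 15° more, back off, lift and check.

step_arm --targets '[[[0,0,0,0,0,0.75,1],[0,0,0,0,0,0.75,1],[0,0,0,0,0,0.75,1],[0,0,0,0,0,0.75,1],[0,0,0,0,0,0.75,1]]]'

```text
t: 22.18
ee_pos: [535.7, 129.4, 409.3]
orientation: [0.202, -3.133, 0.001]
ft_force: [-2.6, -2.2, -0.0]
width: 88.0
grasp_force: 1.1
```

```bash
python3 st.py
```

```text
22.18 [535.7 129.4 409.3] yaw 97.4 z [-0.002 -0.    -1.   ] q [ 0.22  0.31  1.79 -0.    1.04 -1.48] F [-2.6 -2.2 -0. ] M [-0.25  0.41 -0.11] w 88.0 1.0874880105257034
```

step_arm --targets '[[[0,0,0,0,0,0,1],[0,0,0,0,0,-0.8,1],[0,0,0,0,0,-0.8,1],[0,0,0.5,0,0,-0.2,1],[0,0,0.8,0,0,0,1]]]'

```text
t: 22.8
ee_pos: [536.0, 129.7, 474.5]
orientation: [0.001, -3.14, 0.0]
ft_force: [0.9, -0.7, -0.4]
width: 88.0
grasp_force: 0.0
```

step_arm --targets '[[[-0.5,-0.8,0.3,0,0,-1,1],[-0.5,-0.8,0,0,0,-1,1],[-0.5,-0.8,0,0,0,-1,1],[-0.5,-0.6,0,0,0,-1,1],[0,0,0,0,0,-1,0.6]]]'

```text
t: 23.42
ee_pos: [434.8, -21.8, 490.1]
orientation: [0.552, 3.091, 0.0]
ft_force: [0.3, 0.3, 0.9]
width: 80.8
grasp_force: 0.0
```

```bash
python3 - <<'E'
import st
from h import *
a=snap('side')['pixels'][190:270,280:380];b=snap('top')['pixels'][160:240,255:355]
r=lambda i:cv2.resize(i[:,:,::-1],(400,320),interpolation=cv2.INTER_CUBIC)
cv2.imwrite('pics/c4.png',np.hstack([r(a),r(b)]))
E
```

```text
23.43 [434.8 -21.8 490.1] yaw 69.8 z [ 0.001 -0.    -1.   ] q [-0.08  0.03  1.93 -0.    1.18 -1.3 ] F [0.3 0.3 0.9] M [-0.    0.01 -0.01] w 80.8 0.0
```

View pics/c4.png

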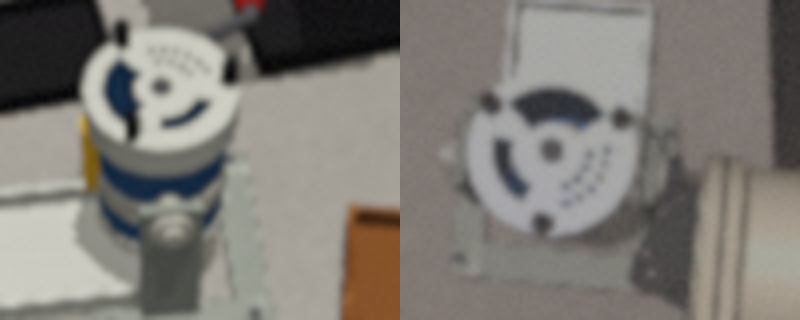

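Slot is at the front: in the top crop it centres near (556,103), with pegs at (490,101), (622,118) and (543,222). In the side crop the peg tops are near (122,24), (132,112) and (232,58).

```bash
python3 - <<'E'
from fit import *
a=load('side');b=load('top')
T=lambda u,v:np.array([(u+.5)/4-.5+255,(v+.5)/4-.5+160])
S=lambda u,v:np.array([(u+.5)/4-.5+280,(v+.5)/4-.5+190])
t=[T(90,102),T(143,222),T(222,118)];s=[S(132,112),S(232,60),S(122,24)]
def f(p,wt=1,ws=1):
    m=model([p[0],p[1],-.0669,p[2]]);return np.r_[np.ravel([proj(b,m['pm'][i])[0]-t[i] for i in range(3)])*wt,np.ravel([proj(a,m['pegs'][i])[0]-s[i] for i in range(3)])*ws]
for w in((1,1),(1,0),(0,1)):
    o=least_squares(f,[535,130,0.],kwargs=dict(wt=w[0],ws=w[1]),x_scale=[10,10,.1]);print(o.x[:2],np.degrees(o.x[2]),o.fun.round(1))
# lever targets: grip point at local y=-135, stand angles
for th in range(0,131,10):
    al=np.arctan2(54,-84)-np.radians(th);r=np.hypot(54,84)
    print(th,model([535.6,129.8,-.0669,0])['W']([r*np.cos(al),-135,140+r*np.sin(al)+163]).round(1))
E
```

```text
[535.57057047 129.02427414] -1.3014691614462988 [ 0.3  0.4 -0.2  0.3 -0.3  0.1 -0.1  0.4 -0.5 -0.1 -0.2 -0.5]
[536.27899157 128.83472232] -1.20969175063804 [ 0.3  0.1 -0.1  0.  -0.2 -0.2 -0.   0.  -0.  -0.  -0.  -0. ]
[534.74825183 129.30694935] -1.4545300409288755 [ 0.   0.  -0.   0.  -0.   0.   0.1  0.5 -0.3 -0.   0.1 -0.5]
0 [442.8   0.7 357. ]
10 [453.4   0.  370.8]
20 [466.2  -0.9 382.5]
30 [480.9  -1.8 391.8]
40 [497.   -2.9 398.4]
50 [514.   -4.1 402.1]
60 [531.3  -5.2 402.7]
70 [548.5  -6.4 400.4]
80 [565.1  -7.5 395.1]
90 [580.5  -8.5 387. ]
100 [594.2  -9.4 376.3]
110 [605.9 -10.2 363.5]
120 [615.1 -10.8 348.7]
130 [621.7 -11.3 332.6]
```

Cap is within about 1.5° of the mark. Now the lever: turn the wrist so the fingers straddle the handle.

step_arm --targets '[[[0.03,0.1,0,0,0,-0.92,0.5],[0.03,0.1,0,0,0,-0.92,0.5],[0.03,0.1,0,0,0,-0.92,0.5],[0.03,0.1,0,0,0,-0.92,0.5],[0.03,0.05,0,0,0,-0.92,0.5]]]'

```text
t: 24.15
ee_pos: [444.1, 2.7, 489.8]
orientation: [1.03, 2.967, 0.001]
ft_force: [0.1, 0.2, 0.3]
width: 44.1
grasp_force: 0.0
```

step_arm --targets '[[[0,0,0,0,0,-0.92,0.5],[0,0,0,0,0,-0.92,0.5],[0,0,0,0,0,-0.92,0.5],[0,0,0,0,0,-0.92,0.5],[0,0,0,0,0,-0.92,0.5]]]'

```text
t: 24.78
ee_pos: [444.1, 2.5, 489.8]
orientation: [1.492, 2.764, 0.001]
ft_force: [0.7, 0.7, -0.4]
width: 43.5
grasp_force: 0.0
```

step_arm --targets '[[[0,0,0,0,0,-0.92,0.5],[0,0,0,0,0,-0.92,0.5],[0,0,0,0,0,-0.92,0.5],[0,0,0,0,0,-0.92,0.5],[0,0,0,0,0,-0.92,0.5]]]'

```text
t: 25.4
ee_pos: [444.1, 2.5, 489.8]
orientation: [1.914, 2.49, 0.001]
ft_force: [0.6, 0.1, 1.1]
width: 44.1
grasp_force: 0.0
```

step_arm --targets '[[[0,0,-0.2,0,0,-0.92,0.5],[0,0,-0.2,0,0,-0.92,0.5],[0,0,-0.3,0,0,-0.92,0.5],[0,0,-0.3,0,0,-0.92,0.5],[0,0,-0.2,0,0,-0.92,0.5]]]'

```text
t: 26.02
ee_pos: [444.0, 2.5, 429.1]
orientation: [2.288, 2.152, 0.0]
ft_force: [1.2, -0.4, -0.6]
width: 44.4
grasp_force: 0.0
```

```bash
python3 st.py
```

```text
26.02 [444.    2.5 429.1] yaw -3.5 z [ 0.  0. -1.] q [-0.02  0.12  1.99  0.    1.03  0.04] F [ 1.2 -0.4 -0.6] M [-0.05  0.03 -0.01] w 44.4 0.0
```

step_arm --targets '[[[-0.02,-0.04,-0.3,0,0,0,0.5],[0,0,-0.4,0,0,0,0.5],[0,0,-0.35,0,0,0,0.5],[0,0,-0.25,0,0,0,0.5],[0,0,-0.14,0,0,0,0.5]]]'

```text
t: 26.65
ee_pos: [442.6, 0.1, 357.0]
orientation: [-2.287, -2.154, 0.001]
ft_force: [0.0, -0.3, 0.5]
width: 43.9
grasp_force: 0.0
```

```bash
python3 - <<'E'
import st
from h import *
a=snap('side')['pixels'][140:240,290:390];b=snap('top')['pixels'][180:280,280:380]
r=lambda i:cv2.resize(i[:,:,::-1],(400,400),interpolation=cv2.INTER_CUBIC)
cv2.imwrite('pics/c5.png',np.hstack([r(a),r(b)]))
E
```

```text
26.65 [4.426e+02 1.000e-01 3.570e+02] yaw -3.4 z [-0.001  0.    -1.   ] q [-0.03  0.23  2.06  0.    0.86  0.03] F [ 0.  -0.3  0.5] M [0.   0.08 0.01] w 43.9 0.0
```

View pics/c5.png

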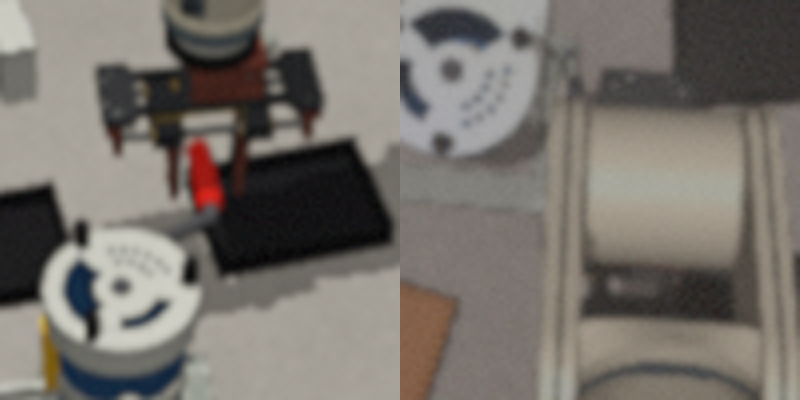

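Handle, at (207,175), is cleanly between the fingers. I'll narrow the opening to a loose cage and swing along the arc.

step_arm --targets '[[[0,0,0,0,0,0,0.32],[0,0,0,0,0,0,0.32],[0.11,-0.01,0.14,0,0,0,0.32],[0.11,-0.01,0.14,0,0,0,0.32],[0.13,-0.01,0.12,0,0,0,0.32]]]'

```text
t: 27.38
ee_pos: [457.7, -1.2, 377.1]
orientation: [-2.283, -2.147, 0.011]
ft_force: [-16.6, 3.1, 6.1]
width: 28.2
grasp_force: 8.3
```

```bash
python3 st.py
```

```text
27.38 [457.7  -1.2 377.1] yaw -3.5 z [-0.01   0.001 -1.   ] q [-0.03  0.22  2.01  0.    0.92  0.03] F [-16.6   3.1   6.1] M [ 0.42  2.98 -0.02] w 28.2 8.334072232246399
```

step_arm --targets '[[[0.13,-0.01,0.12,0,0,0,0.32],[0.15,-0.01,0.09,0,0,0,0.32],[0.15,-0.01,0.09,0,0,0,0.32],[0.16,-0.01,0.07,0,0,0,0.32],[0.16,-0.01,0.07,0,0,0,0.32]]]'

```text
t: 28.0
ee_pos: [496.0, -4.0, 400.1]
orientation: [-2.285, -2.15, 0.007]
ft_force: [-9.9, -0.1, 8.2]
width: 28.3
grasp_force: 5.2
```

step_arm --targets '[[[0.17,-0.01,0.04,0,0,0,0.32],[0.17,-0.01,0.04,0,0,0,0.32],[0.17,-0.01,0.01,0,0,0,0.32],[0.17,-0.01,0.0,0,0,0,0.32],[0.17,-0.01,-0.02,0,0,0,0.32]]]'

```text
t: 28.62
ee_pos: [539.7, -6.5, 403.8]
orientation: [-2.287, -2.152, 0.003]
ft_force: [-7.1, 0.3, 4.2]
width: 28.4
grasp_force: 3.4
```

```bash
python3 st.py
```

```text
28.62 [539.7  -6.5 403.8] yaw -3.5 z [-0.003 -0.    -1.   ] q [-0.03  0.3   1.82 -0.    1.03  0.03] F [-7.1  0.3  4.2] M [-0.07  1.25 -0.  ] w 28.4 3.3765066415071487
```

step_arm --targets '[[[0.17,-0.01,-0.02,0,0,0,0.32],[0.17,-0.01,-0.05,0,0,0,0.32],[0.17,-0.01,-0.05,0,0,0,0.32],[0.15,-0.01,-0.08,0,0,0,0.32],[0.15,-0.01,-0.08,0,0,0,0.32]]]'

```text
t: 29.25
ee_pos: [580.3, -9.1, 389.7]
orientation: [-2.287, -2.151, 0.003]
ft_force: [-6.3, -0.8, 4.5]
width: 27.9
grasp_force: 3.1
```

step_arm --targets '[[[0.14,-0.01,-0.11,0,0,0,0.32],[0.14,-0.01,-0.11,0,0,0,0.32],[0.12,-0.01,-0.13,0,0,0,0.32],[0.12,-0.01,-0.13,0,0,0,0.32],[0.09,-0.01,-0.15,0,0,0,0.32]]]'

```text
t: 29.88
ee_pos: [610.9, -11.5, 358.1]
orientation: [-2.287, -2.152, 0.002]
ft_force: [-5.3, 0.1, 2.7]
width: 28.2
grasp_force: 2.8
```

```bash
python3 st.py
```

```text
29.88 [610.9 -11.5 358.1] yaw -3.5 z [-0.002  0.    -1.   ] q [-0.04  0.46  1.7  -0.    0.99  0.02] F [-5.3  0.1  2.7] M [-0.02  0.96 -0.08] w 28.2 2.826530635356903
```

step_arm --targets '[[[0.09,-0.01,-0.15,0,0,0,0.32],[0.09,-0.01,-0.15,0,0,0,0.32],[0.08,-0.01,-0.15,0,0,0,0.32],[0.04,0,-0.05,0,0,0,0.32],[0,0,0,0,0,0,0.32]]]'

```text
t: 30.5
ee_pos: [625.3, -12.9, 332.3]
orientation: [-2.286, -2.151, 0.005]
ft_force: [-6.4, -0.4, -1.0]
width: 28.6
grasp_force: 2.8
```

step_arm --targets '[[[0,0,0,0,0,0,0.32],[0,0,0,0,0,0,0.32],[0,0,0,0,0,0,0.32],[0,0,0,0,0,0,0.32],[0,0,0,0,0,0,0.32]]]'

```text
t: 31.12
ee_pos: [625.3, -12.9, 332.3]
orientation: [-2.286, -2.151, 0.004]
ft_force: [-4.6, 0.6, -1.7]
width: 28.2
grasp_force: 2.7
```

```bash
python3 - <<'E'
import st
from h import *
a=snap('side')['pixels'][170:290,240:400];b=snap('top')['pixels'][130:250,240:400]
r=lambda i:cv2.resize(i[:,:,::-1],(400,300),interpolation=cv2.INTER_CUBIC)
cv2.imwrite('pics/c6.png',np.hstack([r(a),r(b)]))
E
```

```text
31.12 [625.3 -12.9 332.3] yaw -3.5 z [-0.004  0.    -1.   ] q [-0.04  0.51  1.68  0.    0.96  0.02] F [-4.6  0.6 -1.7] M [ 0.01  0.92 -0.03] w 28.2 2.7138908207416534
```

View pics/c6.png

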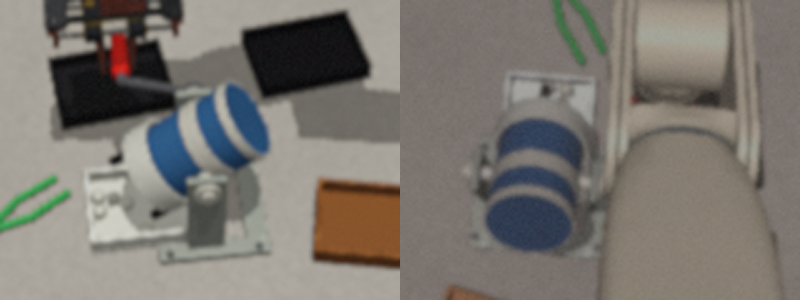

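The barrel is tipped to about 128°, and balls are visible in the tray near (105,205) in the side crop. I'll wait a bit more, then swing back.

step_arm --targets '[[[0,0,0,0,0,0,0.32],[0,0,0,0,0,0,0.32],[0,0,0,0,0,0,0.32],[0,0,0,0,0,0,0.32],[0,0,0,0,0,0,0.32]]]'

```text
t: 31.85
ee_pos: [625.2, -12.9, 332.3]
orientation: [-2.286, -2.151, 0.004]
ft_force: [-5.6, 0.8, -2.2]
width: 28.5
grasp_force: 2.7
```

step_arm --targets '[[[0,0,0,0,0,0,0.32],[0,0,0,0,0,0,0.32],[0,0,0,0,0,0,0.32],[0,0,0,0,0,0,0.32],[0,0,0,0,0,0,0.32]]]'

```text
t: 32.48
ee_pos: [625.3, -12.9, 332.3]
orientation: [-2.286, -2.151, 0.004]
ft_force: [-5.3, -0.1, -1.0]
width: 28.2
grasp_force: 2.7
```

step_arm --targets '[[[-0.09,0.02,0.06,0,0,0,0.32],[-0.09,0.02,0.13,0,0,0,0.32],[-0.08,0.01,0.13,0,0,0,0.32],[-0.09,0.01,0.15,0,0,0,0.32],[-0.09,0.01,0.15,0,0,0,0.32]]]'

```text
t: 33.1
ee_pos: [605.8, -10.0, 365.9]
orientation: [2.283, 2.148, 0.008]
ft_force: [8.0, -4.2, -2.0]
width: 28.3
grasp_force: 4.1
```

```bash
python3 st.py
```

```text
33.1 [605.8 -10.  365.9] yaw -3.5 z [ 0.008 -0.001 -1.   ] q [-0.04  0.44  1.71 -0.    0.99  0.03] F [ 8.  -4.2 -2. ] M [-0.64 -1.3  -0.08] w 28.3 4.101991206407547
```

step_arm --targets '[[[-0.12,0.01,0.12,0,0,0,0.32],[-0.13,0.01,0.12,0,0,0,0.32],[-0.14,0.01,0.1,0,0,0,0.32],[-0.14,0.01,0.1,0,0,0,0.32],[-0.15,0.01,0.08,0,0,0,0.32]]]'

```text
t: 33.72
ee_pos: [575.6, -7.8, 396.3]
orientation: [2.275, 2.14, 0.025]
ft_force: [19.2, -5.5, 15.0]
width: 28.3
grasp_force: 9.9
```

step_arm --targets '[[[-0.15,0.01,0.08,0,0,0,0.32],[-0.17,0.01,0.05,0,0,0,0.32],[-0.17,0.01,0.05,0,0,0,0.32],[-0.17,0.01,0.02,0,0,0,0.32],[-0.17,0.01,0.02,0,0,0,0.32]]]'

```text
t: 34.35
ee_pos: [530.8, -4.6, 404.1]
orientation: [2.282, 2.147, 0.013]
ft_force: [7.8, -0.2, 5.6]
width: 28.0
grasp_force: 3.8
```

```bash
python3 st.py
```

```text
34.35 [530.8  -4.6 404.1] yaw -3.5 z [ 0.011 -0.    -1.   ] q [-0.03  0.28  1.84 -0.    1.    0.03] F [ 7.8 -0.2  5.6] M [-0.13 -1.26 -0.  ] w 28.0 3.7898245453834534
```

step_arm --targets '[[[-0.17,0.01,-0.01,0,0,0,0.32],[-0.17,0.01,-0.01,0,0,0,0.32],[-0.17,0.01,-0.04,0,0,0,0.32],[-0.17,0.01,-0.04,0,0,0,0.32],[-0.16,0.01,-0.07,0,0,0,0.32]]]'

```text
t: 34.98
ee_pos: [488.3, -2.0, 394.8]
orientation: [2.283, 2.148, 0.01]
ft_force: [5.8, -0.7, 3.7]
width: 28.0
grasp_force: 3.0
```

step_arm --targets '[[[-0.16,0.01,-0.07,0,0,0,0.32],[-0.15,0.01,-0.09,0,0,0,0.32],[-0.15,0.01,-0.09,0,0,0,0.32],[-0.13,0.01,-0.12,0,0,0,0.32],[-0.13,0.01,-0.12,0,0,0,0.32]]]'

```text
t: 35.6
ee_pos: [452.4, 0.5, 369.9]
orientation: [2.284, 2.148, 0.01]
ft_force: [6.0, -0.7, 4.1]
width: 28.1
grasp_force: 2.9
```

```bash
python3 st.py
```

```text
35.6 [452.4   0.5 369.9] yaw -3.5 z [ 0.009 -0.    -1.   ] q [-0.03  0.22  2.03 -0.    0.88  0.04] F [ 6.  -0.7  4.1] M [-0.16 -0.92  0.04] w 28.1 2.9395846277475357
```

step_arm --targets '[[[-0.08,0,-0.1,0,0,0,0.32],[-0.08,0,-0.1,0,0,0,0.32],[-0.06,0,-0.06,0,0,0,0.32],[-0.04,0,0,0,0,0,0.32],[-0.03,0,0,0,0,0,0.32]]]'

```text
t: 36.22
ee_pos: [440.3, 0.6, 356.9]
orientation: [2.28, 2.145, 0.018]
ft_force: [23.5, 1.5, -17.8]
width: 28.6
grasp_force: 11.7
```

```bash
python3 st.py
```

```text
36.23 [440.3   0.6 356.9] yaw -3.5 z [ 0.016  0.    -1.   ] q [-0.03  0.22  2.07  0.    0.84  0.03] F [ 23.5   1.5 -17.8] M [ 0.2  -3.44 -0.05] w 28.6 11.731047928333282
```

step_arm --targets '[[[-0.03,0,0,0,0,0,0.32],[-0.03,0,0,0,0,0,0.32],[0,0,0,0,0,0,0.32],[0,0,0,0,0,0,0.32],[0,0,0,0,0,0,0.32]]]'

```text
t: 36.85
ee_pos: [439.3, 0.4, 357.4]
orientation: [2.277, 2.142, 0.024]
ft_force: [29.3, 0.2, -19.4]
width: 28.2
grasp_force: 14.4
```

```bash
python3 st.py
```

```text
36.85 [4.393e+02 4.000e-01 3.574e+02] yaw -3.5 z [ 0.022 -0.    -1.   ] q [-0.03  0.22  2.07  0.    0.83  0.03] F [ 29.3   0.2 -19.4] M [-0.12 -4.26  0.01] w 28.2 14.42869484424591
```

Finger friction is holding the bar up (the forces nearly cancel along the arc), so I'll move down along the arc as well.

step_arm --targets '[[[0.04,0,-0.04,0,0,0,0.32],[0,0,-0.06,0,0,0,0.32],[0,0,-0.06,0,0,0,0.32],[-0.02,0,-0.04,0,0,0,0.32],[0,0,0,0,0,0,0.32]]]'

```text
t: 37.48
ee_pos: [438.4, 0.4, 348.1]
orientation: [2.28, 2.145, 0.017]
ft_force: [13.0, -0.8, 4.2]
width: 28.0
grasp_force: 6.5
```

```bash
python3 st.py
```

```text
37.48 [4.384e+02 4.000e-01 3.481e+02] yaw -3.5 z [ 0.016 -0.    -1.   ] q [-0.03  0.23  2.08 -0.    0.81  0.03] F [13.  -0.8  4.2] M [-0.16 -1.97 -0.05] w 28.0 6.500029116868973
```

step_arm --targets '[[[-0.04,0,-0.04,0,0,0,0.32],[-0.03,0,-0.03,0,0,0,0.32],[0,0,-0.03,0,0,0,0.32],[0,0,0,0,0,0,0.32],[0,0,0,0,0,0,0.32]]]'

```text
t: 38.1
ee_pos: [437.1, 0.3, 344.6]
orientation: [2.276, 2.141, 0.026]
ft_force: [17.9, -0.7, 10.6]
width: 28.4
grasp_force: 9.4
```

```bash
python3 - <<'E'
import st
from h import *
o=cv2.cvtColor(cv2.imread('pics/s0.png'),cv2.COLOR_BGR2RGB);d=snap('side')
# barrel shift vs start: blue band/trunnion region
A=o[228:252,298:340];B=d['pixels'][220:262,290:350]
m=cv2.matchTemplate(B,A,cv2.TM_CCOEFF_NORMED);_,v,_,l=cv2.minMaxLoc(m);print(v,l,'expect (8,8)',m[7:10,7:10].round(3))
for n,i in(('0',o),('1',d['pixels'])):
    h=cv2.cvtColor(i[170:205,325:352],cv2.COLOR_RGB2HSV);k=((h[...,0]<8)|(h[...,0]>172))&(h[...,1]>150)&(h[...,2]>100);y,x=np.nonzero(k);print(n,k.sum(),x.mean()+325,y.mean()+170,y.max()+170,x[y>y.max()-4].mean()+325)
E
```

```text
38.1 [4.371e+02 3.000e-01 3.446e+02] yaw -3.5 z [ 0.023 -0.001 -1.   ] q [-0.03  0.24  2.08 -0.    0.8   0.03] F [17.9 -0.7 10.6] M [-0.22 -2.94 -0.  ] w 28.4 9.379877150058746
0.9990152716636658 (8, 8) expect (8,8) [[0.874 0.927 0.878]
 [0.942 0.999 0.941]
 [0.888 0.933 0.878]]
0 102 340.8333333333333 183.97058823529412 191 341.5769230769231
1 87 340.82758620689657 184.7471264367816 191 341.44444444444446
```

The barrel is on its end stop: about 18 N along the arc, and the image matches the start view (0.999). Now release and retreat.

step_arm --targets '[[[0.04,0,0,0,0,0,0.5],[0.06,0,0,0,0,0,0.5],[0.04,0,0,0,0,0,0.5],[0,0,0,0,0,0,0.5],[0,0,0.1,0,0,0,0.5]]]'

```text
t: 38.78
ee_pos: [437.1, 0.6, 344.3]
orientation: [-2.287, -2.152, 0.002]
ft_force: [0.5, 0.3, -0.3]
width: 43.9
grasp_force: 0.0
```

```bash
python3 st.py
```

```text
38.77 [437.1   0.6 344.3] yaw -3.5 z [-0.002  0.    -1.   ] q [-0.03  0.24  2.08  0.    0.82  0.03] F [ 0.5  0.3 -0.3] M [-0.07  0.04 -0.02] w 43.9 0.0
```

step_arm --targets '[[[0,0,0.3,0,0,0,0.5],[0,0,0.6,0,0,0,0.5],[0,0,0.6,0,0,0,0.5],[0,0,0.6,0,0,0,0.5],[-0.3,-0.8,0.3,0,0,0,0.5]]]'

```text
t: 39.4
ee_pos: [423.1, -38.8, 466.6]
orientation: [2.283, 2.155, 0.003]
ft_force: [0.5, 0.1, -0.5]
width: 43.8
grasp_force: 0.0
```

step_arm --targets '[[[-0.1,-0.8,0,0,0,0,0.5],[0,-0.8,0,0,0,0,0.5],[0,-0.8,0,0,0,0,0.5],[0,-0.6,0,0,0,0,0.5],[0,0,0,0,0,0,0.5]]]'

```text
t: 40.02
ee_pos: [417.3, -190.7, 464.7]
orientation: [-2.291, -2.149, 0.0]
ft_force: [-0.2, 0.7, -0.8]
width: 44.1
grasp_force: 0.0
```

```bash
python3 - <<'E'
import st
from h import *
a=snap('side')['pixels'][170:290,260:400];b=snap('top')['pixels'][145:255,250:370]
r=lambda i:cv2.resize(i[:,:,::-1],(400,380),interpolation=cv2.INTER_CUBIC)
cv2.imwrite('pics/c7.png',np.hstack([r(a),r(b)]))
E
```

```text
40.02 [ 417.3 -190.7  464.7] yaw -3.7 z [-0.  0. -1.] q [-0.45  0.1   1.92 -0.    1.12 -0.39] F [-0.2  0.7 -0.8] M [-0.1   0.09  0.01] w 44.1 0.0
```

View pics/c7.png

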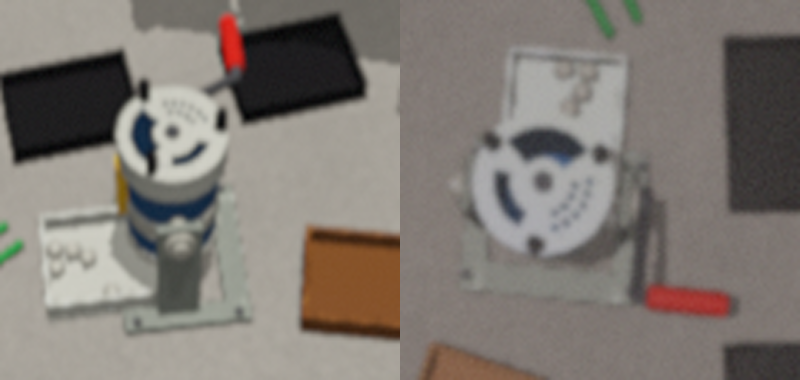

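The barrel is upright with the slot at the mark. Four balls are clear in the tray in the side crop, at (50,248), (67,243), (88,258) and (57,268), and there is probably a fifth at (110,290). I'll check that one numerically against the start image.

```bash
python3 - <<'E'
from h import *
o=cv2.imread('pics/s0.png').astype(int);d=load('side')['pixels'][:,:,::-1].astype(int)
D=cv2.GaussianBlur((d-o).mean(2),(0,0),.6);print('cols 274-310');
for y in range(242,268): print(y,' '.join('%3d'%v if abs(v)>7 else '  .' for v in D[y,274:310]))
s=load('side')
for u in((277.5,248),(283.5,246.5),(290.8,251.3),(280,254.6),(298.5,261.5)): 
    p=atz(s,u,16);t=load('top');print(p.round(),proj(t,p)[0].round(1))
E
```

```text
cols 274-310
242   .   .   .   .   .   .   .   .   .   .   .   .   .   .   .   .   .   .   .   .   .   .   .   .   .   .   .   .   .   .   .   .   .   .   .   .
243   .   .   .   .   .   .   .   .   .   .   .   .   .   .   .   .   .   .   .   .   .   .   .   .   .   .   .   .   .   .   .   .   .   .   .   .
244   .   .   .   .   .   .   .   .   .   .   .   .   .   .   .   .   .   .   .   .   .   .   .   .   .   .   .   .   .   .   .   .   .   .   .   .
245   .   .   .   .   .   .   .   .   .   .   .   .   .   .   .   .   .   .   .   .   .   .   .   .   .   .   .   .   .   .   .   .   .   .   .   .
246   .   .   .  -7  -8   .  -7  -7   .   .   .   .   .   .   .   .   .   .   .   .   .   .   .   .   .   .   .   .   .   .   .   .   .   .   .   .
247   .   .  -8 -13 -10  -7 -12 -17 -16 -12  -7   . -10 -13 -10   .   .   .   .   .   .   .   .   .   .   .   .   .   .   .   .   .   .   .   .   .
248   .   . -16 -22 -16 -13 -21 -29 -28 -22 -14 -11 -16 -23 -19  -9   .   .   .   .   .   .   .   .   .   .   .   .   .   .   .   .   .   .   .   .
249   .   . -22 -34 -31 -30 -36 -40 -35 -31 -25 -22
[... 2215 characters left out ...]
.   .   .   .   .   .   .   .   .   .   .   .   .   .   .   .   .   .   .   .   .   .   .   .   .   .
265   .   .   .   .   .   .   .   .   .   .   .   .   .   .   .   .   .   .   .   .   .   .   .   .   .   .   .   .   .   .   .   .   .   .   .   .
266   .   .   .   .   .   .   .   .   .   .   .   .   .   .   .   .   .   .   .   .   .   .   .   .   .   .   .   .   .   .   .   .   .   .   .   .
267   .   .   .   .   .   .   .   .   .   .   .   .   .   .   .   .   .   .   .   .   .   .   .   .   .   .   .   .   .   .   .   .   .   .   .   .
[677.  98.  16.] [306.8 164. ]
[655.  95.  16.] [307.4 170.2]
[634. 120.  16.] [299.9 176.3]
[672. 127.  16.] [298.3 165.2]
[614. 166.  16.] [286.1 181.6]
```

All five balls are in the tray; the fifth sits against the near wall at about (614,166). Handing in.

```bash
python3 -c "
from workcell import ctrl
print(ctrl.close_job())"
```

```text
the job is handed in; nothing more can be done
None
```

The job is handed in at about 40 s: the cap's wide slot sits within about 3° of the pour mark, all five balls are in the aluminium tray by my image check (one is only partly visible behind the near wall), the barrel is back upright on its end stop, and the robot is touching nothing.

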